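Serve the rolls: heat to keep-warm, then raise and hold the warmer rack

TASK

The bread rolls are ready to serve. First swing the black heat lever on the white regulator down to the green keep-warm mark and leave it there, then turn the warmer's red-handled cam lever up to its highest lift point (lever standing straight up), so that the rack with the rolls comes all the way up, and hold it there with the gripper: finish while still holding the handle, because it falls back if let go. Keep the rolls on the rack and leave the juice bottle and the yogurt pot where they are.

Things in the scene. Friction and masses are not known exactly. Their poses are not given: they have to be found in the camera images.
- warmer: fixed open-topped steel roll warmer, 200 x 200 mm, walls 110 mm tall; origin at the centre of its underside on the table. Its x axis points away from the robot (yaw varies by about 0.25 rad), y to the left, z up. The cam lever is on its left (+y) side
- cam (a joint): cam lever angle, rad, about the warmer's +y axis through cam_pivot, 0 to 1.95. 0: rest, pointing at the robot (warmer -x), 0.22 rad above level; grows as it swings up and away from the robot. 1.35: straight up, highest lift; beyond that the rack sinks again. A spring and the rack's weight pull it back to 0 (up to about 6 N at the handle; about 2 N at the top)
- cam_handle: red round handle, a sleeve turning freely on the cam lever's end, 22 mm in diameter, 74 mm long, lying along the warmer's y axis; origin at its middle, 110 mm from the pivot axis, 65 mm outside the warmer's left wall. The steel lever arm joins its inner end only: fingers fit before and behind it. 74 mm above the table at rest, 160 mm at highest lift
- cam_pivot (a point): fixed point on the cam lever's hinge axis, level with the middle of the red handle, 50 mm above the table; the handle's middle travels a 110 mm circle about it in the warmer's x-z plane
- rack (a joint): height of the warmer's rack above its rest, m: 0 down, 0.050 at the cam's highest lift. It is driven only by the cam
- regulator: fixed white heat regulator box, 160 (x) x 150 (y) mm, top face 50 mm above the table; origin under its centre; its x axis points away from the robot (yaw varies by about 0.3 rad). Coloured marks lie on its top in an arc: grey (off), green (keep-warm), yellow, orange, red (full)
- heat (a joint): angle of the black heat lever, rad, anticlockwise seen from above about the regulator's upright axis at heat_pivot, range 0 (off) to 1.9 (full heat). The lever points along the direction pi - 0.95 + value (rad, anticlockwise from the regulator's +x). The middle of the green mark is at 0.50, the mark reaches 0.1 to either side. It has friction (about 1 N at the knob) and stays where it is left
- heat_knob (a point): middle of the graspable part of the upright black knob on the heat lever: cylinder 18 mm in diameter, reaching from 60 to 100 mm above the table, this point 84 mm above the table and 65 mm from the pivot axis; it moves with the lever
- heat_pivot (a point): fixed point on the heat lever's upright hinge axis, at the height of heat_knob, 45 mm towards +x from the regulator's centre
- keep_warm (a point): middle of the green keep-warm mark, on the regulator's top face, 80 mm from the pivot axis: the lever must point at it
- roll0: loose bread roll, 66 mm across, 44 mm tall, on the rack; origin under its base, upright z
- roll1: the other such bread roll on the rack
- juice: loose bottle of orange juice, 68 mm across, 210 mm tall, on the left; origin under its base; leave alone
- yogurt: loose white pot with a teal lid, 68 mm across, 69 mm tall, left; origin under its base; leave alone
There are look-alikes about, which are no part of the job. What is shaped like the regulator but blue is not meant.

How it is judged:
On the way, in this order (a step that is already met when the one before it is completed fails the run):
1. the heat lever is set on the green keep-warm mark, with the rack still down (value of joint heat between 0.38 and 0.62 rad and value of joint rack below 0.02 m and velocity of joint heat between -0.1 and 0.1 rad/s), for 0.3 s.
2. the cam lever is turned up to its highest lift and held by the fingers (value of joint cam between 1.2 and 1.5 rad and value of joint rack above 0.047 m and contact force between the fingers and cam_handle above 0.5 N), for 0.5 s.
At the end, for the whole second after the job is handed in: The cam lever is held still by the fingers (more than 0.5 N on the red handle) within 0.15 rad of straight up, the rack at least 47 mm up (top is 50), the heat lever still within 0.12 rad of the green mark's middle, both rolls on the raised rack (all of step 2 and value of joint heat between 0.38 and 0.62 rad and x of roll0 in the frame of warmer between -0.08 and 0.08 m and y of roll0 in the frame of warmer between -0.08 and 0.08 m and z of each of roll0, roll1 in the frame of warmer above 0.105 m and x of roll1 in the frame of warmer between -0.08 and 0.08 m and y of roll1 in the frame of warmer between -0.08 and 0.08 m and velocity of joint cam between -0.1 and 0.1 rad/s); the arm keeps its last pose, push and grip.
It fails at once if the juice bottle or yogurt pot is moved by more than 30 mm or tipped (distance of any of juice, yogurt from where it was at the start of the episode above 0.03 m or angle between any of juice, yogurt's own z axis and vertical above 0.4 rad).
It also fails if it takes over 53 s, if anything falls off the work surface, if the arm or the gripper's body presses on something with over 40 N, if the wrist force passes 120 N, or if a joint passes its speed limit or range.

ROBOT

A 6-joint arm with a two-finger parallel gripper is mounted at the origin on the work surface. World frame = base frame: x ahead of the robot, y to its left, z up, the work surface at z = 0. Lengths are in m, angles in rad, forces in N, time in s.
With the tool pointing down it reaches from about 0.275 to 0.725 m from the base axis. Payload 15.9 kg.
Tool frame: the origin (TCP) lies on the front face of the gripper's body, between the roots of the fingers; the fingertips stand 73 mm ahead of it and the grasp point (between the pads) lies 54 mm ahead of it; z points along the fingers, y is the line along which they close (so a half turn about z gives the same grasp; the last joint's range is limited). The gripper opens to 85 mm and grips with 20 to 120 N. Pads are 22 mm wide; open, the fingers measure 114 mm over their backs; the gripper's body (76 mm by 85 mm) begins 54 mm behind the grasp point. The pads swing forward as they close: fully open they stand 13 mm farther back than shut.
Start: joints at [1.208, 0.213, -0.034, 1.323, 0, 1.571], TCP at [0.177, 0.467, 0.304] pointing down, gripper open.
Joint ranges: [-2.98, 2.98], [-0.74, 1.72], [-1.14, 1.35], [-2.1, 2.04], [-1.57, 1.44], [-3.14, 3.14]. Speed limits (rad/s): [1.89, 1.89, 2.39, 2.57, 3.14, 3.14].

INTERFACE

Orientations are given as a unit quaternion [w, x, y, z].
In Python, from workcell import robot gives the robot as it stands. The module is installed in compiled form; this text tells all that it offers.
- The arm moves only by the tool move_arm, never from a script. Its argument "series" is a list of rows, each an object with "dp": the shift along the tool's x, y, z in units of 0.25 m (1.0 is 0.25 m), a list of three; "angular": the turn, a rotation vector about the tool's x, y, z in units of 60 degrees (1.0 is 60 degrees), a list of three. A call has 1 to 8 rows; each row shifts and turns the commanded pose from where the row before left it, along the tool's axes as they then stand; what a row does not reach is not made up. A row lasts 1/10 s, in which the tool goes at most 50 mm and 8.59 degrees, less where a joint would pass 70% of its speed; a pose out of reach is approached as far as the arm can. A call with a number of a shift or a turn outside -1 to 1 is refused whole. A call with a gripper value outside its range is refused whole. "gripper" is the closure, from -1 (fully open) to 1 (shut), set as the call begins (left out, the last holds). The fingers move at their own pace and stop on an object; the grip force is fixed at half the most. Time passes only in rows, so rows that do not move let the fingers close. It gives the time, the measured TCP pose, the force, the opening and the grip force at its end, in the units of the state.
- robot.get_state(): the state, without advancing time (a new reading comes with each control period).
- robot.snapshot(name): name is "scene" or "top" or "wrist"; returns the picture (420x560x3 uint8, red, green, blue); there is no depth.
- robot.calibration(name): a dict with "vertical_fov" (degrees; the focal length in pixels is half the picture's height over the tangent of half this angle, whatever the lens; pixels are square), "cx", "cy" (the principal point, pixels), "dist_coeffs" ([k1, k2, p1, p2, k3] as OpenCV has them; the pictures are not rectified), "xyz" and "rotation" of the camera in the world. Camera axes: x right, y down, z forward; pixel columns grow to the right and rows downward; lengths in m; the calibration is good to about 2 mm. A picture is of the moment at which its call begins: read the wrist's pose just before it. calibration takes no time and is no camera call; for the wrist camera it gives the pose at the moment of the call.
- robot.sign_off(): hands the job in; it is judged then, once.
The state is a dict: "time_s": time; "joint_positions": joint angles; "dq": joint speeds; "tau": joint torques, N m; "position": TCP position; "tool_rot": TCP orientation; "wrist_force": force on the tool from outside, world axes, zero at the start; "wrist_torque": the same for the moment, N m; "width": opening from 0.0 (shut) to 1.0 (fully open); "gripper_force": force on a finger pad.
Only numpy, scipy, OpenCV 4.12 (cv2) and the standard library are available. Lean on these libraries where they do the work, as an engineer would, in place of code of your own. Each camera call takes 0.05 s, during which the arm holds its last target. There are 200 camera calls.

## Working session

There is one attempt and no reset: what is moved stays moved. The work goes in short steps, Python scripts to look and compute and a tool call to move; the robot and the scene stay as the last step left them, time stands still between calls to the robot, and variables do not carry over. Pictures are saved under pics/ and viewed, at most 10 in all, crops included, and the job is handed in when it is done.

Besides the shell and the picture viewer there is one more tool, called after "Call:" as a command line: name --argument value ..., lists and objects as JSON in quotes. move_arm: Moves the arm, as the interface text tells. Its arguments: {"type":"object","properties":{"series":{"type":"array","items":{"type":"object","properties":{"dp":{"type":"array","items":{"type":"number"}},"angular":{"type":"array","items":{"type":"number"}}}}},"gripper":{"type":"number"}},"required":["series"]}

```bash
mkdir -p pics; cat > h.py <<'E'
import numpy as np, cv2
from workcell import robot
from scipy.spatial.transform import Rotation as R
def cam(n):
    c=robot.calibration(n); f=210/np.tan(np.radians(c["vertical_fov"])/2)
    K=np.array([[f,0,c["cx"]],[0,f,c["cy"]],[0,0,1]]); r=np.array(c["rotation"],float)
    if r.shape!=(3,3): r=R.from_quat(np.roll(r.ravel(),-1)).as_matrix()
    return K,np.array(c["dist_coeffs"]),np.array(c["xyz"]),r
def ray(c,uv):
    K,d,o,r=c; p=cv2.undistortPoints(np.array([[uv]],float),K,d)[0,0]
    return o,r@np.array([p[0],p[1],1])
def onz(c,uv,z):
    o,v=ray(c,uv); return o+v*(z-o[2])/v[2]
def proj(c,P):
    K,d,o,r=c; P=np.atleast_2d(P)
    return cv2.projectPoints(((P-o)@r),np.zeros(3),np.zeros(3),K,d)[0][:,0]
def snap(n,f):
    c=cam(n); im=robot.snapshot(n); cv2.imwrite(f,im[:,:,::-1]); return im,c
E
python3 - <<'E'
from h import *
for n in("scene","top"):
    im,c=snap(n,f"pics/{n}0.png"); print(n,c)
print(robot.get_state())
E
```

```text
scene (array([[455.98582797,   0.        , 282.45391588],
       [  0.        , 455.98582797, 205.64216479],
       [  0.        ,   0.        ,   1.        ]]), array([-0.02200556,  0.        ,  0.        ,  0.        ,  0.        ]), array([ 1.14612066, -0.5215377 ,  0.94155107]), array([[ 0.64198304,  0.51987305, -0.56355105],
       [ 0.76670021, -0.43016232,  0.4765828 ],
       [ 0.00534413, -0.73803279, -0.67474369]]))
top (array([[453.84298632,   0.        , 278.64849605],
       [  0.        , 453.84298632, 200.81950846],
       [  0.        ,   0.        ,   1.        ]]), array([-0.01407168,  0.        ,  0.        ,  0.        ,  0.        ]), array([0.38664676, 0.06595966, 1.15344502]), array([[ 0.02241839, -0.99932921,  0.02895762],
       [-0.99951824, -0.02178196,  0.02210938],
       [-0.0214638 , -0.02943933, -0.9993361 ]]))
{'time_s': 0.1, 'joint_positions': array([ 1.20801458e+00,  2.13317908e-01, -3.49521935e-02,  1.32346841e+00,
       -5.46388210e-06,  1.57080185e+00]), 'dq': array([ 6.81270038e-04,  5.78441890e-06,  1.66907326e-03, -1.48789109e-03,
        6.31422377e-04,  8.69057074e-04]), 'tau': array([ 5.99458599e-05, -6.87247539e+01,  4.87805843e+01,  1.21535361e-02,
       -4.30916452e-05, -9.12172631e-07]), 'position': array([0.17736624, 0.46726345, 0.30347765]), 'tool_rot': array([-8.22956823e-05,  1.80400496e-01,  9.83593127e-01, -4.63856861e-04]), 'wrist_force': array([ 0.24250865,  0.30919237, -0.81719735]), 'wrist_torque': array([-0.00384888,  0.07775364, -0.0190205 ]), 'gripper_force': 0.0, 'width': 0.9974270057542256}
```

View pics/top0.png

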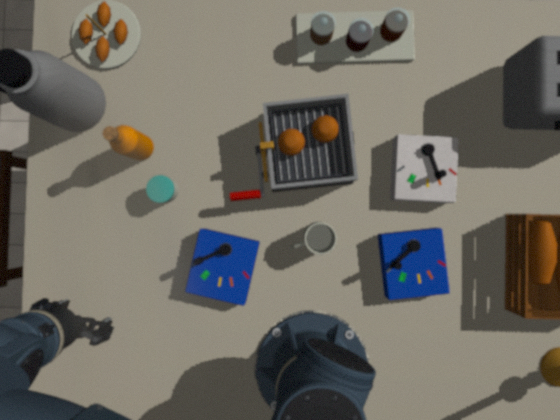

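View pics/scene0.png

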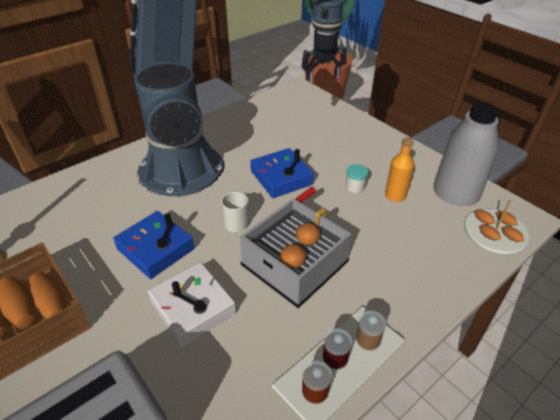

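Top view: candidates for the regulator are blue (222,265), blue (413,263) and white (427,168). Only the white one fits the description, so that's the one. The warmer is at (308,142), with its red handle at (245,195). The yogurt is at (160,188), the juice at (130,140) and a mug at (318,238).

```bash
cat > m.py <<'E'
from h import *
im=cv2.imread("pics/top0.png"); c=cam("top"); hsv=cv2.cvtColor(im,cv2.COLOR_BGR2HSV)
def blob(mask,roi):
    m=np.zeros(mask.shape,np.uint8); x0,y0,x1,y1=roi; m[y0:y1,x0:x1]=mask[y0:y1,x0:x1]
    n,l,s,ce=cv2.connectedComponentsWithStats(m); i=1+np.argmax(s[1:,4]); 
    return ce[i],cv2.findContours((l==i).astype(np.uint8),0,2)[0][0]
w=cv2.inRange(im,(170,170,170),(255,255,255))
ce,k=blob(w,(375,120,480,215)); k=cv2.convexHull(k); rc=cv2.boxPoints(cv2.minAreaRect(k))
print("reg box px",rc.tolist()); P=np.array([onz(c,p,.05)[:2] for p in rc]); print(P, P.mean(0))
g=cv2.inRange(hsv,(45,100,60),(80,255,255)); ce,_=blob(g,(395,160,430,195)); print("green",ce,onz(c,ce,.05))
b=cv2.inRange(im,(0,0,0),(60,60,60)); ce,k=blob(b,(400,135,455,190)); print("black",ce,cv2.minAreaRect(k))
r=cv2.inRange(hsv,(0,180,90),(6,255,255)); ce,k=blob(r,(220,180,275,210)); rr=cv2.minAreaRect(k);print("red",ce,rr,onz(c,ce,.074))
print([onz(c,p,.074)[:2] for p in cv2.boxPoints(rr)])
a=im[125:210,385:470]; cv2.imwrite("pics/crop.png",np.hstack([cv2.resize(a,None,fx=4.6,fy=4.6,interpolation=2),cv2.resize(im[80:220,210:360],(400,391),interpolation=2)]))
E
python3 m.py
```

```text
reg box px [[407.00006103515625, 149.0], [410.00006103515625, 146.0], [411.00006103515625, 147.0], [408.00006103515625, 150.0]]
[[ 0.55133934 -0.21863832]
 [ 0.55880615 -0.22580392]
 [ 0.55641483 -0.22825595]
 [ 0.54894908 -0.22109077]] [ 0.55387735 -0.22344724]
green [411.325 178.45 ] [ 0.47987107 -0.23005068  0.05      ]
black [431.77446809 159.89787234] ((432.800048828125, 161.1000213623047), (35.77708435058594, 12.074767112731934), 63.43495178222656)
red [244.83700441 194.59911894] ((244.86138916015625, 194.61387634277344), (7.562282562255859, 30.05012321472168), 84.2894058227539) [0.43100638 0.17081427 0.074     ]
[array([0.43560124, 0.20754391]), array([0.44426089, 0.1362587 ]), array([0.42635278, 0.1340387 ]), array([0.41767341, 0.2052827 ])]
```

View pics/crop.png

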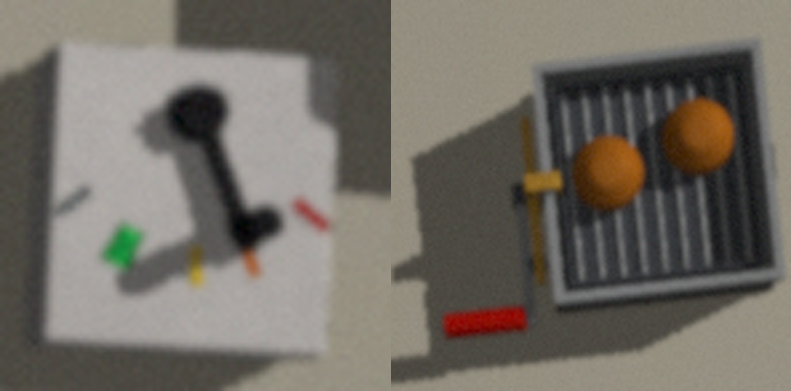

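The crop confirms it: the white regulator has its hub at crop (197,108), its lever between orange and red, and green at (123,246). The warmer's red handle is at (485,322), with its arm joining at the inner (right) end.

```bash
cat > m2.py <<'E'
from h import *
from scipy.optimize import least_squares
c=cam("top")
f=lambda x,y:(385+x/4.6-.4,125+y/4.6-.4)
M={n:onz(c,f(*p),.05)[:2] for n,p in dict(grey=(73,200),green=(123,246),yel=(196,267),ora=(251,262),red=(311,214)).items()}
ang=dict(grey=0,green=.5,red=1.9)
def res(q):
    o=[]
    for n,m in M.items():
        d=m-q[:2]; o.append(np.hypot(*d)-.08)
        if n in ang: a=np.pi-.95+ang[n]+q[2]; o+=list(d-.08*np.array([np.cos(a),np.sin(a)]))
    return o
s=least_squares(res,[.55,-.27,0]); print("pivot,yaw",s.x,"rms",np.sqrt(np.mean(s.fun**2)))
print("hub",onz(c,f(197,108),.065),"knobtop",onz(c,f(265,222),.1))
for z,p in((.1,(265,222)),):
    d=onz(c,f(*p),z)[:2]-s.x[:2]; print("r",np.hypot(*d),"heat",(np.arctan2(d[1],d[0])-s.x[2]-np.pi+.95)%(2*np.pi))
for v in (.4,.5,.6,1.3,1.4,1.5):
    a=np.pi-.95+v+s.x[2]; print(v,s.x[:2]+.065*np.array([np.cos(a),np.sin(a)]),a)
g=lambda x,y:(210+(x-391)*150/400,80+y*140/391)
W=np.array([onz(c,g(*p),.11)[:2] for p in((535,66),(757,41),(781,282),(556,303))]); print(W,W.mean(0))
e=W[0]-W[3]+W[1]-W[2]; yaw=np.arctan2(e[1],e[0]); print("yaw",yaw,np.linalg.norm(e)/2)
x=np.array([np.cos(yaw),np.sin(yaw)]);y=np.array([-x[1],x[0]]);o=W.mean(0)
h=np.array([.4310,.1708])-o; print("handle in warmer",h@x,h@y)
for n,p,z in(("yog",(160,188),.069),("mug",(320,236),.08),("juice",(124,138),.2)): print(n,onz(c,p,z))
E
python3 m2.py
```

```text
pivot,yaw [ 0.54995132 -0.26830599 -0.04614325] rms 0.0015033193744213907
hub [ 0.55230843 -0.26349075  0.065     ] knobtop [ 0.49010992 -0.28765523  0.1       ]
r 0.06289186144070377 heat 1.3088748300237043
0.4 [ 0.49616336 -0.2318114 ] 2.54544940314741
0.5 [ 0.49278869 -0.23736356] 2.6454494031474103
0.6 [ 0.48998518 -0.24322488] 2.7454494031474104
1.3 [ 0.48792899 -0.28775415] 3.44544940314741
1.4 [ 0.49018042 -0.29384889] 3.54544940314741
1.5 [ 0.49302906 -0.29968842] 3.6454494031474103
[[ 0.64150592  0.12806084]
 [ 0.66573599 -0.06402976]
 [ 0.46634869 -0.08811947]
 [ 0.44494344  0.10528302]] [0.55463351 0.02029866]
yaw 0.11781915877298195 0.19935696063421776
handle in warmer -0.10508545459553345 0.16399068871644287
yog [0.44272781 0.37645972 0.069     ]
mug [ 0.33693094 -0.00962835  0.08      ]
juice [0.54095885 0.41954392 0.2       ]
```

Call:
move_arm --series '[{"dp": [0,0,0],"angular": [0,0,-0.1155]},{"dp": [0,0,0],"angular": [0,0,-0.1155]},{"dp": [0,0,0],"angular": [0,0,-0.1155]},{"dp": [-0.052,-0.126,0],"angular": [0,0,0]},{"dp": [-0.052,-0.126,0],"angular": [0,0,0]},{"dp": [-0.052,-0.126,0],"angular": [0,0,0]},{"dp": [-0.052,-0.126,0],"angular": [0,0,0]},{"dp": [-0.052,-0.126,0],"angular": [0,0,0]}]' --gripper -1

```text
time_s: 0.9
position: [0.2426, 0.3086, 0.3037]
tool_rot: [-0.0, -0.0, 1.0, -0.0]
wrist_force: [0.5, 0.8, -0.7]
width: 1.0
gripper_force: 0.0
```

```bash
python3 -c "
from h import *
s=robot.get_state();print(s['joint_positions'],s['position'],s['tool_rot'])"
```

```text
[ 9.04603405e-01 -7.40268012e-03 -2.82908994e-01  1.29566903e+00
 -4.16340987e-05  9.04193780e-01] [0.24257153 0.30856892 0.30367317] [-1.00781432e-04 -2.04816754e-04  9.99999961e-01 -1.61830114e-04]
```

Call:
move_arm --series '[{"dp": [-0.052,-0.126,0]},{"dp": [-0.052,-0.126,0]},{"dp": [-0.052,-0.126,0]},{"dp": [-0.052,-0.126,0]},{"dp": [-0.052,-0.126,0]},{"dp": [-0.052,-0.126,0]},{"dp": [-0.052,-0.126,0]},{"dp": [-0.052,-0.126,0]}]'

```text
schema error: expected keys dp, angular
```

Call:
move_arm --series '[{"dp": [-0.052,-0.126,0]},{"dp": [-0.052,-0.126,0]},{"dp": [-0.052,-0.126,0]},{"dp": [-0.052,-0.126,0]},{"dp": [-0.052,-0.126,0]},{"dp": [-0.052,-0.126,0]},{"dp": [-0.052,-0.126,0]},{"dp": [0,0,0]}]'

```text
schema error: expected keys dp, angular
```

Call:
move_arm --series '[{"dp": [-0.052,-0.126,0],"angular": [0,0,0]},{"dp": [-0.052,-0.126,0],"angular": [0,0,0]},{"dp": [-0.052,-0.126,0],"angular": [0,0,0]},{"dp": [-0.052,-0.126,0],"angular": [0,0,0]},{"dp": [-0.052,-0.126,0],"angular": [0,0,0]},{"dp": [-0.052,-0.126,0],"angular": [0,0,0]},{"dp": [-0.052,-0.126,0],"angular": [0,0,0]},{"dp": [-0.052,-0.126,0],"angular": [0,0,0]}]'

```text
time_s: 1.7
position: [0.3466, 0.0565, 0.3038]
tool_rot: [-0.0, -0.0, 1.0, 0.0]
wrist_force: [0.3, 0.4, -0.4]
width: 1.001
gripper_force: 0.0
```

Call:
move_arm --series '[{"dp": [-0.052,-0.126,0],"angular": [0,0,0]},{"dp": [-0.052,-0.126,0],"angular": [0,0,0]},{"dp": [-0.052,-0.126,0],"angular": [0,0,0]},{"dp": [-0.052,-0.126,0],"angular": [0,0,0]},{"dp": [-0.052,-0.126,0],"angular": [0,0,0]},{"dp": [-0.052,-0.126,0],"angular": [0,0,0]},{"dp": [-0.052,-0.126,0],"angular": [0,0,0]},{"dp": [0,0,0],"angular": [0,0,0]}]'

```text
time_s: 2.5
position: [0.4382, -0.1654, 0.3031]
tool_rot: [-0.0, 0.001, 1.0, -0.0]
wrist_force: [-1.0, 0.3, 0.1]
width: 1.002
gripper_force: 0.0
```

```bash
python3 - <<'E'
from h import *
im,c=snap("wrist","pics/w1.png"); print(robot.get_state()['position'],c[2],c[3])
p=proj(c,[[.4879,-.2878,.1],[.4879,-.2878,.06],[.4928,-.2374,.1],[.55,-.2683,.065]]);print(p)
E
```

```text
[ 0.43761082 -0.16388802  0.3032177 ] [ 0.36366505 -0.16511886  0.3729275 ] [[ 0.00271646  0.95590901  0.29365044]
 [ 0.99999579 -0.00229663 -0.00177448]
 [-0.00102183  0.29365402 -0.95591123]]
[[162.2375217  247.88356822]
 [175.55130604 233.50099393]
 [211.23798014 252.36109372]
 [195.99059237 283.0759348 ]]
```

View pics/w1.png

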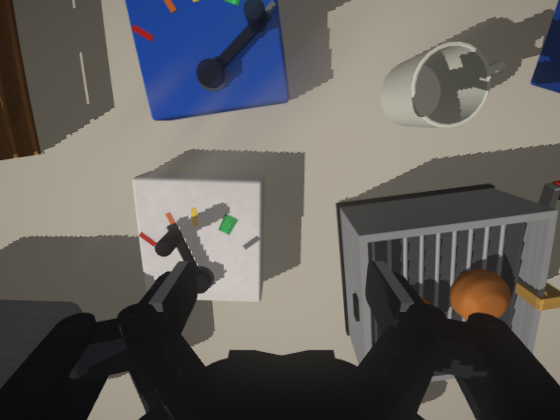

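The knob shows at (165,247) top and (178,235) base, and my estimate projects to (162,248) and (175,233), so the position is good.

Call:
move_arm --series '[{"dp": [-0.05,-0.124,0],"angular": [0,0,0]},{"dp": [-0.05,-0.124,0],"angular": [0,0,0]},{"dp": [-0.05,-0.124,0],"angular": [0,0,0]},{"dp": [-0.05,-0.124,0],"angular": [0,0,0]},{"dp": [0,0,0.12],"angular": [0,0,0]},{"dp": [0,0,0.12],"angular": [0,0,0]},{"dp": [0,0,0.12],"angular": [0,0,0]},{"dp": [0,0,0.12],"angular": [0,0,0]}]'

```text
time_s: 3.35
position: [0.4872, -0.2855, 0.1828]
tool_rot: [-0.0, -0.0, 1.0, 0.0]
wrist_force: [0.4, -0.0, 0.3]
width: 0.999
gripper_force: 0.0
```

Call:
move_arm --series '[{"dp": [0,0,0.09],"angular": [0,0,0]},{"dp": [0,0,0.07],"angular": [0,0,0]},{"dp": [0,0,0],"angular": [0,0,0]},{"dp": [0,0,0],"angular": [0,0,0]}]'

```text
time_s: 3.75
position: [0.4875, -0.286, 0.1444]
tool_rot: [-0.0, -0.0, 1.0, 0.0]
wrist_force: [-0.4, -0.0, -0.2]
width: 1.0
gripper_force: 0.0
```

Call:
move_arm --series '[{"dp": [0,0,0],"angular": [0,0,0]},{"dp": [0,0,0],"angular": [0,0,0]},{"dp": [0,0,0],"angular": [0,0,0]},{"dp": [0,0,0],"angular": [0,0,0]},{"dp": [0,0,0],"angular": [0,0,0]},{"dp": [0,0,0],"angular": [0,0,0]},{"dp": [0,0,0],"angular": [0,0,0]},{"dp": [0,0,0],"angular": [0,0,0]}]' --gripper 1

```text
time_s: 4.55
position: [0.4875, -0.2867, 0.1442]
tool_rot: [0.0, 0.0, 1.0, -0.0]
wrist_force: [-1.8, -0.2, 4.9]
width: 0.191
gripper_force: 58.4
```

Call:
move_arm --series '[{"dp": [0.005,0.026,0],"angular": [0,0,0]},{"dp": [0.003,0.026,0],"angular": [0,0,0]},{"dp": [0.001,0.026,0],"angular": [0,0,0]},{"dp": [-0.002,0.025,0],"angular": [0,0,0]},{"dp": [-0.005,0.025,0],"angular": [0,0,0]},{"dp": [-0.008,0.025,0],"angular": [0,0,0]},{"dp": [-0.01,0.024,0],"angular": [0,0,0]},{"dp": [0,0,0],"angular": [0,0,0]}]'

```text
time_s: 5.35
position: [0.4918, -0.2416, 0.144]
tool_rot: [0.0, -0.0, 1.0, 0.0]
wrist_force: [-1.2, 5.2, 4.8]
width: 0.189
gripper_force: 59.9
```

Call:
move_arm --series '[{"dp": [-0.012,0.024,0],"angular": [0,0,0]},{"dp": [0,0,0],"angular": [0,0,0]},{"dp": [0,0,0],"angular": [0,0,0]},{"dp": [0,0,0],"angular": [0,0,0]},{"dp": [0,0,0],"angular": [0,0,0]}]'

```text
time_s: 5.85
position: [0.4951, -0.2361, 0.144]
tool_rot: [0.001, -0.0, 1.0, 0.0]
wrist_force: [4.9, 3.7, 0.8]
width: 0.19
gripper_force: 59.6
```

```bash
python3 - <<'E'
from h import *
for n in("wrist","scene","top"):
    im,c=snap(n,f"pics/{n}2.png")
a=cv2.resize(cv2.imread("pics/scene2.png")[250:350,130:260],(520,400),interpolation=2)
cv2.imwrite("pics/c2.png",a); print(robot.get_state()['position'])
E
```

```text
[ 0.49506267 -0.2361391   0.14404776]
```

View pics/c2.png

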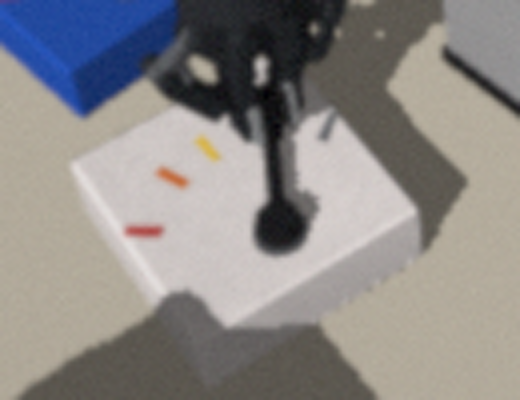

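The lever now points between grey and yellow at the hidden green mark; I estimate heat at about 0.47. I'll release, lift and check.

Call:
move_arm --series '[{"dp": [0,-0.006,0],"angular": [0,0,0]},{"dp": [0,0,0],"angular": [0,0,0]},{"dp": [0,0,0],"angular": [0,0,0]}]'

```text
time_s: 6.3
position: [0.4946, -0.2372, 0.144]
tool_rot: [0.0, -0.001, 1.0, 0.001]
wrist_force: [1.2, 8.6, 6.0]
width: 0.186
gripper_force: 60.3
```

Call:
move_arm --series '[{"dp": [0,0,0],"angular": [0,0,0]},{"dp": [0,0,0],"angular": [0,0,0]},{"dp": [0,0,0],"angular": [0,0,0]},{"dp": [0,0,0],"angular": [0,0,0]},{"dp": [0,0,-0.1],"angular": [0,0,0]},{"dp": [0,0,-0.15],"angular": [0,0,0]},{"dp": [0,0,-0.15],"angular": [0,0,0]},{"dp": [0,0,-0.15],"angular": [0,0,0]}]' --gripper -1

```text
time_s: 7.1
position: [0.4942, -0.2378, 0.2829]
tool_rot: [-0.0, 0.0, 1.0, -0.0]
wrist_force: [0.1, -0.3, 0.1]
width: 1.002
gripper_force: 0.0
```

Call:
move_arm --series '[{"dp": [0.08,0.14,-0.04],"angular": [0,0,0]},{"dp": [0.08,0.14,0],"angular": [0,0,0]},{"dp": [0.06,0.14,0],"angular": [0,0,0]},{"dp": [0,0,0],"angular": [0,0,0]}]'

```text
time_s: 7.5
position: [0.4379, -0.1301, 0.2919]
tool_rot: [0.0, -0.001, 1.0, 0.0]
wrist_force: [1.7, -0.7, -0.0]
width: 1.0
gripper_force: 0.0
```

```bash
python3 - <<'E'
from h import *
im,c=snap("wrist","pics/w3.png"); t,ct=snap("top","pics/t3.png"); print(robot.get_state()['position'])
for cc in(c,ct): print(proj(cc,[[.4928,-.2374,.1],[.4928,-.2374,.06],[.55,-.2683,.065]]))
cv2.imwrite("pics/c3.png",np.hstack([im[120:400,60:400],cv2.resize(t[125:210,385:470],(280,280),interpolation=2)])[:,:,::-1])
E
```

```text
[ 0.43948275 -0.13246099  0.29176233]
[[173.04294965 256.7468327 ]
 [185.48029441 240.87524506]
 [162.95689212 287.43706729]]
[[420.42464496 171.2458019 ]
 [415.59174433 172.8185083 ]
 [429.43020473 149.07858966]]
```

View pics/c3.png

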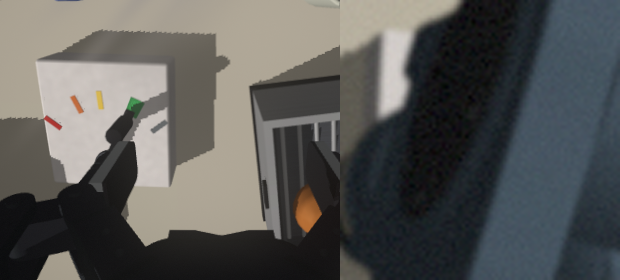

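Heat lever points at the green mark (mark at crop (135,103), knob at (119,126)). Next, the cam handle; I'll refine its position by triangulating top and scene views.

Call:
move_arm --series '[{"dp": [0.004,0.154,0],"angular": [0,0,0]},{"dp": [0.004,0.154,0],"angular": [0,0,0]},{"dp": [0.004,0.154,0],"angular": [0,0,0]},{"dp": [0.004,0.154,0],"angular": [0,0,0]},{"dp": [0.004,0.154,0],"angular": [0,0,0]},{"dp": [0.004,0.154,0],"angular": [0,0,0]},{"dp": [0.004,0.154,0],"angular": [0,0,0]},{"dp": [0.004,0.154,0],"angular": [0,0,0]}]'

```text
time_s: 8.4
position: [0.4321, 0.1763, 0.2913]
tool_rot: [0.0, 0.0, 1.0, -0.0]
wrist_force: [0.6, -1.2, 0.7]
width: 1.001
gripper_force: 0.0
```

Call:
move_arm --series '[{"dp": [0,0,0],"angular": [0,0,0.126]},{"dp": [0,0,0],"angular": [0,0,0.126]},{"dp": [0,0,0],"angular": [0,0,0.126]},{"dp": [0,0,0],"angular": [0,0,0.126]},{"dp": [0,0,0],"angular": [0,0,0.126]},{"dp": [0,0,0],"angular": [0,0,0.126]},{"dp": [0,0,0],"angular": [0,0,0.126]},{"dp": [0,0,0],"angular": [0,0,0.126]}]'

```text
time_s: 9.2
position: [0.4325, 0.1747, 0.2911]
tool_rot: [0.0, 0.506, 0.862, -0.0]
wrist_force: [-0.3, -0.0, -0.1]
width: 0.998
gripper_force: 0.0
```

Call:
move_arm --series '[{"dp": [0,0,0],"angular": [0,0,0.126]},{"dp": [0,0,0],"angular": [0,0,0.126]},{"dp": [0,0,0],"angular": [0,0,0.126]},{"dp": [0,0,0],"angular": [0,0,0]},{"dp": [0,0,0],"angular": [0,0,0]}]'

```text
time_s: 9.7
position: [0.432, 0.1749, 0.2912]
tool_rot: [0.0, 0.662, 0.749, -0.0]
wrist_force: [-0.4, 0.4, 0.8]
width: 1.0
gripper_force: 0.0
```

```bash
python3 - <<'E'
from h import *
im,c=snap("wrist","pics/w4.png"); s=robot.get_state(); print(s['position'],s['tool_rot'])
def red(im):
    h=cv2.cvtColor(im,cv2.COLOR_RGB2HSV); m=cv2.inRange(h,(0,190,80),(5,255,255)); n,l,st,ce=cv2.connectedComponentsWithStats(m); i=np.argsort(-st[1:,4])[:3]+1
    return [(ce[j],st[j]) for j in i]
print(red(im)); sc=cv2.imread("pics/scene0.png")[:,:,::-1].copy(); print(red(sc))
for n in("top","scene"): print(n,proj(cam(n),[.431,.1708,.074]))
print(proj(c,[.431,.1708,.074]))
q=R.from_quat(np.roll(s['tool_rot'],-1)); print(q.apply([[1,0,0],[0,1,0],[0,0,1]]), q.inv().apply(np.array([.4304,.1758,.127])-s['position'])/.25)
E
```

```text
[0.43190535 0.17495418 0.29125875] [-3.81517857e-06  6.62438034e-01  7.49116706e-01 -1.09161624e-04]
[(array([280.94633508, 204.19109948]), array([274, 169,  14,  68, 764], dtype=int32)), (array([103.06756757, 178.27027027]), array([ 96, 172,  15,  13,  74], dtype=int32))]
[(array([306.03296703, 194.34065934]), array([298, 188,  17,  14,  91], dtype=int32))]
top [[244.84290952 194.60191924]]
scene [[305.65524875 195.50567471]]
[[279.07292938 201.01548521]]
[[-1.22351703e-01  9.92486797e-01 -1.38909595e-04]
 [ 9.92486795e-01  1.22351679e-01 -1.68604231e-04]
 [-1.50341651e-04 -1.58494953e-04 -9.99999976e-01]] [ 0.00418586 -0.00545143  0.65703535]
```

View pics/w4.png

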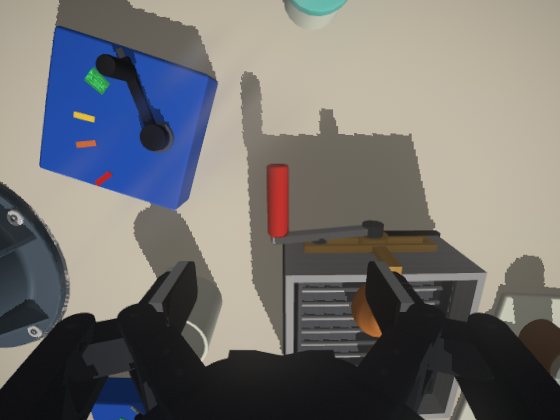

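The red handle at (279,200) lies vertical in the picture, centred between the fingers, and the projection agrees. Descending and gripping.

Call:
move_arm --series '[{"dp": [0.004,-0.005,0.12],"angular": [0,0,0]},{"dp": [0,0,0.12],"angular": [0,0,0]},{"dp": [0,0,0.12],"angular": [0,0,0]},{"dp": [0,0,0.12],"angular": [0,0,0]},{"dp": [0,0,0.1],"angular": [0,0,0]},{"dp": [0,0,0.077],"angular": [0,0,0]},{"dp": [0,0,0],"angular": [0,0,0]},{"dp": [0,0,0],"angular": [0,0,0]}]'

```text
time_s: 10.55
position: [0.4303, 0.176, 0.1276]
tool_rot: [-0.0, 0.663, 0.749, -0.0]
wrist_force: [0.1, -0.7, 0.5]
width: 1.003
gripper_force: 0.0
```

Call:
move_arm --series '[{"dp": [0,0,0],"angular": [0,0,0]},{"dp": [0,0,0],"angular": [0,0,0]},{"dp": [0,0,0],"angular": [0,0,0]},{"dp": [0,0,0],"angular": [0,0,0]},{"dp": [0,0,0],"angular": [0,0,0]},{"dp": [0,0,0],"angular": [0,0,0]},{"dp": [0,0,0],"angular": [0,0,0]},{"dp": [0,0,0],"angular": [0,0,0]}]' --gripper 1

```text
time_s: 11.35
position: [0.4286, 0.1759, 0.1268]
tool_rot: [-0.001, 0.663, 0.748, -0.001]
wrist_force: [-10.1, 0.8, 6.3]
width: 0.237
gripper_force: 58.4
```

```bash
python3 - <<'E'
from h import *
s=robot.get_state(); print(s['position'],s['wrist_force'],s['width'],s['gripper_force'])
for i in range(0,28,1):
    a=.22+1.35*i/27; b=.22+1.35*(i+1)/27; d=.11/.25*np.array([np.cos(a)-np.cos(b),np.sin(a)-np.sin(b)]); print(i,"dpy %.4f dpz %.4f"%tuple(d))
E
```

```text
[0.42855257 0.17590346 0.12683859] [-10.0934997    0.75527021   6.32412264] 0.23688295486999494 58.37611734867096
0 dpy 0.0053 dpz -0.0213
1 dpy 0.0064 dpz -0.0210
2 dpy 0.0074 dpz -0.0207
3 dpy 0.0085 dpz -0.0203
4 dpy 0.0095 dpz -0.0199
5 dpy 0.0104 dpz -0.0194
6 dpy 0.0114 dpz -0.0188
7 dpy 0.0123 dpz -0.0182
8 dpy 0.0132 dpz -0.0176
9 dpy 0.0141 dpz -0.0169
10 dpy 0.0149 dpz -0.0162
11 dpy 0.0157 dpz -0.0154
12 dpy 0.0165 dpz -0.0146
13 dpy 0.0172 dpz -0.0138
14 dpy 0.0178 dpz -0.0129
15 dpy 0.0185 dpz -0.0120
16 dpy 0.0190 dpz -0.0110
17 dpy 0.0196 dpz -0.0101
18 dpy 0.0200 dpz -0.0091
19 dpy 0.0205 dpz -0.0081
20 dpy 0.0208 dpz -0.0070
21 dpy 0.0212 dpz -0.0060
22 dpy 0.0214 dpz -0.0049
23 dpy 0.0217 dpz -0.0038
24 dpy 0.0218 dpz -0.0028
25 dpy 0.0219 dpz -0.0017
26 dpy 0.0220 dpz -0.0006
27 dpy 0.0220 dpz 0.0005
```

Call:
move_arm --series '[{"dp": [0,0,-0.021],"angular": [0,0,0]},{"dp": [0,0.005,-0.021],"angular": [0,0,0]},{"dp": [0,0.007,-0.021],"angular": [0,0,0]},{"dp": [0,0.009,-0.02],"angular": [0,0,0]},{"dp": [0,0.01,-0.02],"angular": [0,0,0]},{"dp": [0,0.01,-0.019],"angular": [0,0,0]},{"dp": [0,0.011,-0.019],"angular": [0,0,0]},{"dp": [0,0.012,-0.018],"angular": [0,0,0]}]'

```text
time_s: 12.15
position: [0.4462, 0.1781, 0.1674]
tool_rot: [-0.0, 0.664, 0.748, 0.0]
wrist_force: [-2.5, 5.3, -4.0]
width: 0.236
gripper_force: 59.0
```

Call:
move_arm --series '[{"dp": [0,0.013,-0.018],"angular": [0,0,0]},{"dp": [0,0.014,-0.017],"angular": [0,0,0]},{"dp": [0,0.015,-0.016],"angular": [0,0,0]},{"dp": [0,0.016,-0.015],"angular": [0,0,0]},{"dp": [0,0.0165,-0.015],"angular": [0,0,0]},{"dp": [0,0.017,-0.014],"angular": [0,0,0]},{"dp": [0,0.018,-0.013],"angular": [0,0,0]},{"dp": [0,0.0185,-0.012],"angular": [0,0,0]}]'

```text
time_s: 12.95
position: [0.4781, 0.1822, 0.1973]
tool_rot: [-0.0, 0.664, 0.748, 0.0]
wrist_force: [-1.6, 7.5, -4.8]
width: 0.237
gripper_force: 58.9
```

Call:
move_arm --series '[{"dp": [0,0.019,-0.011],"angular": [0,0,0]},{"dp": [0,0.0195,-0.01],"angular": [0,0,0]},{"dp": [0,0.02,-0.009],"angular": [0,0,0]},{"dp": [0,0.0205,-0.008],"angular": [0,0,0]},{"dp": [0,0.021,-0.007],"angular": [0,0,0]},{"dp": [0,0.021,-0.006],"angular": [0,0,0]},{"dp": [0,0.0215,-0.005],"angular": [0,0,0]},{"dp": [0,0.0215,-0.004],"angular": [0,0,0]}]'

```text
time_s: 13.75
position: [0.5186, 0.1874, 0.212]
tool_rot: [-0.001, 0.663, 0.748, 0.0]
wrist_force: [-3.7, 9.9, -6.6]
width: 0.239
gripper_force: 58.8
```

Call:
move_arm --series '[{"dp": [0,0.022,-0.003],"angular": [0,0,0]},{"dp": [0,0.022,-0.0015],"angular": [0,0,0]},{"dp": [0,0.022,-0.0005],"angular": [0,0,0]},{"dp": [0,0,0],"angular": [0,0,0]},{"dp": [0,0,0],"angular": [0,0,0]},{"dp": [0,0,0],"angular": [0,0,0]},{"dp": [0,0,0],"angular": [0,0,0]},{"dp": [0,0,0],"angular": [0,0,0]}]'

```text
time_s: 14.55
position: [0.5348, 0.1895, 0.2132]
tool_rot: [-0.001, 0.663, 0.748, 0.0]
wrist_force: [-3.8, 10.8, -5.4]
width: 0.236
gripper_force: 58.9
```

```bash
python3 - <<'E'
from h import *
s=robot.get_state(); print(s['position'],s['wrist_force'],s['gripper_force'],s['dq'])
im,c=snap("scene","pics/s5.png"); t,ct=snap("top","pics/t5.png")
print(proj(c,[[.5372,.1844,.05],[.5372,.1844,.16]]))
cv2.imwrite("pics/c5.png",np.hstack([cv2.resize(im[130:320,140:400],(520,380),interpolation=2),cv2.resize(t[80:220,380:480],(271,380),interpolation=2)])[:,:,::-1])
E
```

```text
[0.53481652 0.1894974  0.21319384] [-3.82881403 10.76472774 -5.38605251] 58.905487060546875 [ 0.00019187 -0.00048083  0.00084664  0.00145801  0.00040207 -0.00037248]
[[334.24568732 219.0791128 ]
 [337.65003765 189.24414343]]
```

View pics/c5.png

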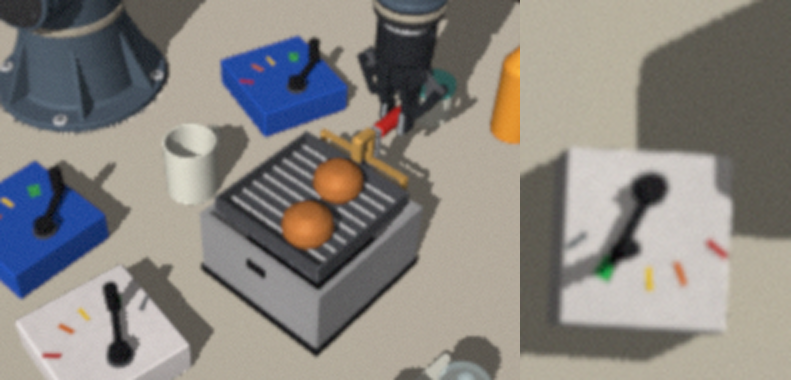

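The rack is fully up with both rolls on it, and the handle is gripped at the top: it has travelled 107.1 mm of the expected 107.3 mm. The heat lever is on green. Handing in.

```bash
python3 -c "
from h import *
print(robot.sign_off())"
```

```text
the job is handed in; nothing more can be done
None
```

The job is handed in: the heat lever is on the green keep-warm mark, the rack is all the way up with both rolls on it, and the gripper is still holding the cam lever straight up; the sign-off gave no verdict.

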